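# Clear the pliers and set the circuit board on its sloped stand

## Robot

A 6-joint arm with a two-finger parallel gripper is mounted at the origin on the work surface. World frame = base frame: x ahead of the robot, y to its left, z up, the work surface at z = 0. Lengths are in m, angles in rad, forces in N, time in s.
With the tool pointing down it reaches from about 0.25 to 0.85 m from the base axis. Payload 12.5 kg.
Tool frame: the origin (TCP) lies between the finger pads; the fingertips stand 17 mm ahead of it and the grasp point (between the pads) lies 2 mm behind it; z points along the fingers, x is the direction in which the jaws open and shut, and the axes are right-handed (so a half turn about z gives the same grasp; the last joint's range is limited). The gripper opens to 93 mm and grips with 3 to 60 N. Pads are 15 mm wide; open, the fingers measure 128 mm over their backs; the gripper's body (75 mm by 188 mm) begins 65 mm behind the grasp point.
Start: joints at [1.084, 0.351, 1.652, -0, 1.139, -0.085], TCP at [0.215, 0.506, 0.236] pointing down, gripper open.
Joint ranges: [-2.75, 2.75], [-0.79, 2.1], [0.01, 2.65], [-1.57, 4.71], [0.07, 3.14], [-2.87, 2.87]. Speed limits (rad/s): [2.22, 2.22, 2.79, 3.14, 3.14, 3.14].

## Interface

Orientations are given as a unit quaternion [x, y, z, w].
In Python, from rig import * gives the robot as it stands. The module is installed in compiled form; this text tells all that it offers.
- The arm moves only by the tool send_rows, never from a script. Its argument "motion" is a list of rows, each an object of numbers: "fingers": the closure, from -1 (fully open) to 1 (shut); "tx", "ty", "tz": the shift along the tool's x, y, z in mm; "twist": the turn about the tool's z in rad. A call has exactly 5 rows; each row shifts and turns the commanded pose from where the row before left it, along the tool's axes as they then stand; what a row does not reach is not made up. A row lasts 1/10 s, in which the tool goes at most 50 mm and 8.59 degrees, less where a joint would pass 70% of its speed; a pose out of reach is approached as far as the arm can. A call is refused whole if a number of a shift passes 50 or a number of a turn 0.15, either way. A call with a gripper value outside its range is refused whole. The fingers move at their own pace and stop on an object; "force" is the grip in N (left out, the last holds). Time passes only in rows, so rows that do not move let the fingers close, or fill a call up. It gives the time, the measured TCP pose, the force and the opening at its end, in the units of the state.
- state(): the state, without advancing time (a new reading comes with each control period).
- read_camera(name): name is "scene" or "top" or "wrist"; returns the picture (400x640x3 uint8, red, green, blue); there is no depth.
- camera_model(name): a dict with "mtx" (3x3 intrinsics, pixels), "k1" (the pictures are not rectified: a ray, as slopes to the right and down, at radius r is drawn at 1 + k1 r^2 times it, then the intrinsics apply), "R" (3x3) and "t" (3): a world point X has camera coordinates R X + t; the wrist camera has in their place "tool_from_camera" (4x4, takes a point from camera to tool coordinates, whose origin is the TCP and whose axes are the tool frame's). Camera axes: x right, y down, z forward; pixel columns grow to the right and rows downward; lengths in m; the calibration is good to about 2 mm. A picture is of the moment at which its call begins: read the wrist's pose just before it. camera_model takes no time and is no camera call.
- sign_off(): hands the job in, once; it reports no verdict.
The state is a dict: "time": time; "joint_pos": joint angles; "qvel": joint speeds; "effort": joint torques, N m; "ee_pos": TCP position; "tcp_rot": TCP orientation; "wrist_force": force on the tool from outside, world axes, zero at the start; "moment": the same for the moment, N m; "width": finger opening in m.
Only numpy, scipy, OpenCV 4.12 (cv2) and the standard library are available. Lean on these libraries where they do the work, as an engineer would, in place of code of your own. Each camera call takes 0.05 s, during which the arm holds its last target. There are 200 camera calls.

## Task

The blue pliers have been left lying on the green circuit board. First put them away flat inside the round white dish, leaving the board on the table; then pick the board up and set it component side up and centred across the two rails of the sloped stand, with one long edge up against the orange lip. Set both things down rather than dropping them, and leave the brass tip cleaner, the solder reel and the screwdriver where they are.

Things in the scene. Friction and masses are not known exactly. Their poses are not given: they have to be found in the camera images.
- pliers: Long-nose pliers, loose, 110 g, 143 mm long, 12 thick, lying flat on the board. Origin: centre of the underside of the steel joint block (28 mm in x, 20 in y, 12 high), the place to grip, near the centre of mass. x points along the nose (tip at x +63 mm); two blue handles run back to x -80, 43 mm wide over their outsides; z is up.
- board: Green circuit board, loose, 180 g, 80 mm in x, 140 in y, 2.5 thick, flat on the table. Origin: centre of its underside; z out of the component side. Only tall part, and the handle to lift by: a rigid, heavy steel transformer with yellow band, centred at x 0, y -32 mm; 34 mm in x, 26 in y, top at z 30.5. At the start the pliers lie roughly along its x near y +28, nose to +x.
- dish: Round white plastic dish, fixed, 200 mm across the rim, 26 mm high; origin: centre of the underside; inner floor 4 mm above the origin, flat to about 88 mm radius; walls 4 mm thick.
- bed: Sloped top of the stand: two aluminium rails 16 mm wide, 98 long, at y +-45 mm, along x (up the slope, 0.35 rad), and at their low end an orange lip 130 mm long (y), 8 thick, 12 above the rails' top. Origin: lip's inner face, midway, at rail-top level, 38 mm above the table; z square to the slope. A seated board has its y along this y (either way round), origin at x 40, y 0, z 0.
- stand: Fixed base of the sloped stand, 120 mm in x, 130 in y, blue, 8 mm thick; origin: centre of the underside; its x points the way the rails rise. The bed is fixed on it.
- cleaner: Bystander: round brass soldering-tip cleaner with a dark opening on top, 66 mm across, 46 mm high, loose; origin: centre of the underside.
- reel: Bystander: closed solder reel with blue flanges, standing on one flange, 60 mm across, 42 mm high, loose; origin: centre of the underside.
- driver: Bystander: screwdriver 180 mm long lying on the table beyond the work, between cleaner and reel, loose; its x runs along it; origin: near its middle, on the table.
Not all that is in view belongs to the job. Several things look just like the board: the one meant starts farthest from the robot's base.

How it is judged:
On the way, in this order (a step that is already met when the one before it is completed fails the run):
1. the pliers lie in the dish, released, while the board is still on the table (horizontal distance between pliers and dish below 0.045 m and z of pliers in the frame of dish below 0.012 m and angle between pliers's own z axis and vertical below 0.2 rad and contact force between the fingers and pliers below 0.1 N and linear speed of pliers below 0.03 m/s and height (world z) of board below 0.015 m), for 0.2 s.
2. the board rests on the two rails against the lip, released (x of board in the frame of bed between 0.033 and 0.048 m and y of board in the frame of bed between -0.02 and 0.02 m and z of board in the frame of bed between -0.005 and 0.006 m and angle between the z axis of board and the z axis of bed, either way round below 0.1 rad and angle between the y axis of board and the y axis of bed, either way round below 0.12 rad and contact force between the fingers and board below 0.1 N and linear speed of board below 0.03 m/s), for 0.2 s.
At the end, for the whole second after the job is handed in: Pliers at rest flat on the dish's floor (joint within 45 mm of its centre, tilt under 0.2 rad); board at rest flat on both rails (6 mm, 0.1 rad), component side up, centred within 20 mm, lower long edge within 8 mm of the lip and parallel to it within 0.12 rad; both released (all of step 2 and horizontal distance between pliers and dish below 0.045 m and z of pliers in the frame of dish below 0.012 m and angle between pliers's own z axis and vertical below 0.2 rad and contact force between the fingers and pliers below 0.1 N and linear speed of pliers below 0.03 m/s); the robot touches nothing.
It fails at once if the board is lifted before the pliers have been cleared to the dish (height (world z) of board above 0.03 m and horizontal distance between pliers and dish above 0.06 m).
It fails at once if the pliers or the board are dropped (falling free faster than 0.6 m/s) ((contact force between the fingers and pliers below 0.02 N and linear speed of pliers above 0.6 m/s) or (contact force between the fingers and board below 0.02 N and linear speed of board above 0.6 m/s)).
It fails at once if the tip cleaner, the solder reel or the screwdriver is moved by more than 30 mm (distance of any of cleaner, reel, driver from where it was at the start of the episode above 0.03 m).
It also fails if it takes over 54 s, if anything falls off the work surface, if the arm or the gripper's body presses on something with over 40 N, if the wrist force passes 120 N, or if a joint passes its speed limit or range.

## Working session

There is one attempt and no reset: what is moved stays moved. The work goes in short steps, Python scripts to look and compute and a tool call to move; the robot and the scene stay as the last step left them, time stands still between calls to the robot, and variables do not carry over. Pictures are saved under pics/ and viewed, about 8 in all and at most 12, crops included, and the job is handed in when it is done.

Besides the shell and the picture viewer there is one more tool, called after "Request:" as name(argument=value, ...) on one line, values as JSON. send_rows: Moves the arm, as the interface text tells. Its arguments: {"type":"object","properties":{"motion":{"type":"array"},"force":{"type":"number"}},"required":["motion"]}

```bash
mkdir -p pics; python3 - <<'E'
from rig import *
import cv2
for n in ("scene","top"):
    cv2.imwrite(f"pics/{n}0.png",read_camera(n)[:,:,::-1])
    m=camera_model(n);print(n,m)
print(camera_model("wrist"));print(state())
E
```

```text
scene {'mtx': array([[433.5730571 ,   0.        , 314.21170901],
       [  0.        , 433.5730571 , 198.88355536],
       [  0.        ,   0.        ,   1.        ]]), 'k1': -0.1198133138955509, 'R': array([[ 0.04195416,  0.99904991, -0.01179482],
       [ 0.85708901, -0.04205444, -0.51344898],
       [-0.51345719,  0.01143211, -0.85803906]]), 't': array([-1.25400906e-05, -3.57830268e-01,  1.53888037e+00])}
top {'mtx': array([[472.78292073,   0.        , 314.96443276],
       [  0.        , 472.78292073, 202.37982388],
       [  0.        ,   0.        ,   1.        ]]), 'k1': -0.0612159721858251, 'R': array([[-0.02107228, -0.99951704, -0.0228396 ],
       [-0.98091518,  0.02508596, -0.19281104],
       [ 0.19329087,  0.01834074, -0.98097006]]), 't': array([0.00774206, 0.45904113, 1.16067895])}
{'mtx': array([[300.96874882,   0.        , 317.3872452 ],
       [  0.        , 300.96874882, 208.14781992],
       [  0.        ,   0.        ,   1.        ]]), 'k1': -0.02822225802258592, 'tool_from_camera': array([[ 9.99999407e-01, -1.06956412e-03,  2.05514620e-04,
        -4.12342647e-04
[... 252 characters left out ...]
+00]])}
{'time': 0.1, 'joint_pos': array([ 1.08436462e+00,  3.51130569e-01,  1.65235924e+00, -2.07302169e-05,
        1.13910882e+00, -8.45688072e-02]), 'qvel': array([ 3.88733607e-04, -3.02766844e-03, -8.19414735e-04,  5.85195270e-05,
        1.21144302e-03,  1.42589013e-03]), 'effort': array([-3.34917986e-04, -4.98031354e+01, -2.85697478e+01,  6.99627190e-02,
        2.40428851e-02, -1.91718317e-05]), 'ee_pos': array([0.21495034, 0.50593693, 0.23518395]), 'tcp_rot': array([ 8.34003948e-01,  5.51758246e-01, -4.36928755e-04,  2.49361714e-04]), 'wrist_force': array([ 0.47463813, -0.3259067 ,  0.36697839]), 'moment': array([ 0.00719965,  0.00948254, -0.04754999]), 'width': 0.09304806618438946}
```

View pics/top0.png

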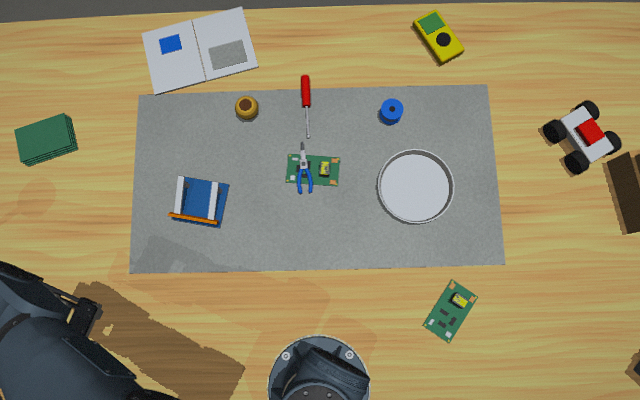

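View pics/scene0.png

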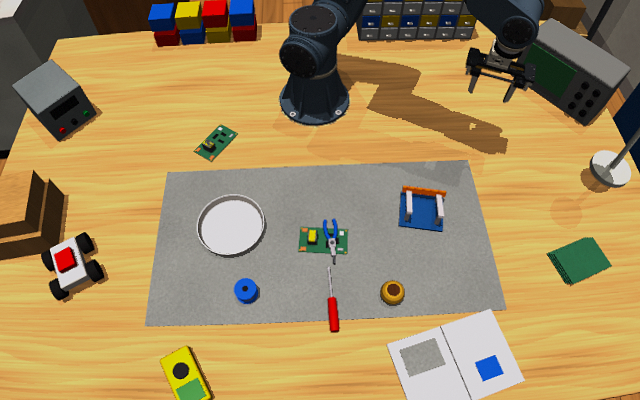

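Top view: pliers lie on the board at about (305,170), with the transformer at (324,169) and the dish at (415,186). The stand is at (200,200) with its lip on the robot's side. The second board at (450,311) and the green stack at (46,138) are decoys. The scene view agrees.

```bash
cat > h.py <<'E'
import numpy as np, cv2
from scipy.spatial.transform import Rotation as Ro
from rig import *
def pose(n,s=None):
    m=camera_model(n)
    if n!="wrist": return m,m["R"].T,-m["R"].T@m["t"]
    T=np.eye(4);T[:3,:3]=Ro.from_quat(s["tcp_rot"]).as_matrix();T[:3,3]=s["ee_pos"]
    T=T@m["tool_from_camera"];return m,T[:3,:3],T[:3,3]
def cast(n,px,z,s=None):
    m,R,c=pose(n,s);k=m["k1"]
    u=cv2.undistortPoints(np.float64(px).reshape(-1,1,2),m["mtx"],np.array([k,0,0,0.]))[:,0]
    d=np.c_[u,np.ones(len(u))]@R.T
    return c+d*((z-c[2])/d[:,2])[:,None]
def blobs(mask,amin):
    mask=cv2.morphologyEx(mask.astype(np.uint8),cv2.MORPH_CLOSE,np.ones((3,3)))
    return sorted([c for c in cv2.findContours(mask,cv2.RETR_EXTERNAL,cv2.CHAIN_APPROX_NONE)[0] if cv2.contourArea(c)>amin],key=cv2.contourArea)[::-1]
def hsv(im): return cv2.cvtColor(im,cv2.COLOR_RGB2HSV)
def rect(p):
    r=cv2.minAreaRect(np.float32(p[:,:2]*1000).reshape(-1,1,2));return np.round(r[0],1),np.round(r[1],1),round(r[2],1)
E
python3 - <<'E'
from h import *
im=cv2.imread("pics/top0.png")[:,:,::-1].copy();h=hsv(im);H,S,V=[h[...,i].astype(int) for i in range(3)]
def show(name,mask,box,z,amin=20):
    x0,y0,x1,y1=box;m=np.zeros(mask.shape,bool);m[y0:y1,x0:x1]=mask[y0:y1,x0:x1]
    for c in blobs(m,amin):
        print(name,cv2.contourArea(c),cast("top",[c[:,0].mean(0)],z)[0].round(3)[:2],*rect(cast("top",c[:,0],z)))
show("board",(H>40)&(H<85)&(S>90),(270,140,350,200),.0025)
show("yellow",(H>22)&(H<34)&(S>150)&(V>120),(315,155,335,185),.03,5)
show("pliersblue",(H>100)&(H<125)&(S>120),(270,140,350,210),.012)
show("dish",(S<40)&(V>150),(360,140,470,240),.026,500)
show("lip",(H>5)&(H<22)&(S>170),(150,200,240,235),.047)
show("stand",(H>95)&(H<125)&(S>120),(150,160,240,235),.008)
show("rails",(S<40)&(V>150),(160,160,230,220),.055)
show("cleaner",(H>10)&(H<30)&(S>120),(225,90,265,125),.03)
show("reel",(H>95)&(H<125)&(S>120),(370,90,410,130),.042)
E
```

```text
board 654.0 [ 0.556 -0.031] [555.3 -21.5] [90.1 78.7] 84.0
board 227.0 [0.567 0.056] [563.1  55.5] [31.5 79.4] 83.7
board 23.5 [0.528 0.024] [527.6  24.5] [13.4 13.8] 89.0
yellow 26.5 [ 0.557 -0.027] [555.6 -27.8] [12.5 33.2] 70.7
pliersblue 152.5 [0.527 0.025] [525.5  24.1] [39.7 67.9] 89.2
dish 5470.5 [ 0.452 -0.236] [ 472.3 -254.5] [212.2 290.6] 72.0
lip 146.5 [0.426 0.31 ] [427.  310.8] [129.8  11. ] 78.5
stand 883.0 [0.491 0.315] [489.7 314.5] [ 73.  104.5] 84.2
stand 305.0 [0.448 0.279] [476.5 301.3] [127.7 118.7] 78.9
rails 191.0 [0.487 0.347] [487.1 347. ] [16.  97.4] 85.8
rails 182.0 [0.469 0.258] [469.2 257.7] [15.2 97. ] 84.1
cleaner 389.0 [0.729 0.178] [728.8 178.6] [66.9 60. ] 0.3
reel 450.5 [ 0.702 -0.21 ] [ 701.9 -209.3] [57.6 74.6] 66.2
```

Request:
send_rows(motion=[{"twist":-0.15,"fingers":0.1},{"twist":-0.15,"fingers":0.1},{"tx":-28,"ty":22,"fingers":0.1},{"tx":-28,"ty":22,"fingers":0.1},{"tx":-28,"ty":22,"fingers":0.1}], force=20)

```text
invalid input at $.motion[0]: expected keys fingers, tx, ty, tz, twist
```

Request:
send_rows(motion=[{"tx":-30,"ty":23,"fingers":0.1},{"tx":-30,"ty":23,"fingers":0.1},{"tx":-30,"ty":23,"fingers":0.1},{"tx":-30,"ty":23,"fingers":0.1},{"tx":-30,"ty":23,"fingers":0.1}])

```text
invalid input at $.motion[0]: expected keys fingers, tx, ty, tz, twist
```

Request:
send_rows(motion=[{"tx":-30,"ty":23,"fingers":0.1},{"tx":-30,"ty":23,"fingers":0.1},{"tx":-30,"ty":23,"fingers":0.1},{"tx":-30,"ty":23,"fingers":0.1},{"tx":-30,"ty":23,"fingers":0.1}])

```text
invalid input at $.motion[0]: expected keys fingers, tx, ty, tz, twist
```

Request:
send_rows(motion=[{"tx":-30,"ty":23,"fingers":0.1},{"tx":-28,"ty":20,"fingers":0.1},{"tx":-15,"ty":12,"fingers":0.1},{"fingers":0.1},{"fingers":0.1}])

```text
invalid input at $.motion[0]: expected keys fingers, tx, ty, tz, twist
```

```bash
python3 - <<'E'
from h import *
import pickle
s=state();print(s["ee_pos"],s["tcp_rot"],s["width"],s["time"],s["joint_pos"][5])
im=read_camera("wrist");cv2.imwrite("pics/w1.png",im[:,:,::-1]);pickle.dump(s,open("w1.pkl","wb"))
im=cv2.imread("pics/top0.png")[:,:,::-1].copy();h=hsv(im);H,S,V=[h[...,i].astype(int) for i in range(3)]
m=(S<40)&(V>185);b=np.zeros(m.shape,bool);b[145:228,372:458]=m[145:228,372:458]
c=blobs(b,500)[0][:,0];p=cast("top",cv2.convexHull(c)[:,0],.026)
print(cv2.contourArea(c),cv2.minEnclosingCircle(np.float32(p[:,:2])),cv2.fitEllipse(np.float32(p[:,:2]*1000)))
E
```

```text
[0.21495034 0.50593693 0.23518395] [ 8.34003948e-01  5.51758246e-01 -4.36928755e-04  2.49361714e-04] 0.09304806618438946 0.1 -0.08456880723253606
3525.0 ((0.49112147092819214, -0.2642945945262909), 0.0948784127831459) ((493.3547668457031, -263.80364990234375), (177.99172973632812, 185.8859100341797), 132.8083953857422)
```

View pics/w1.png

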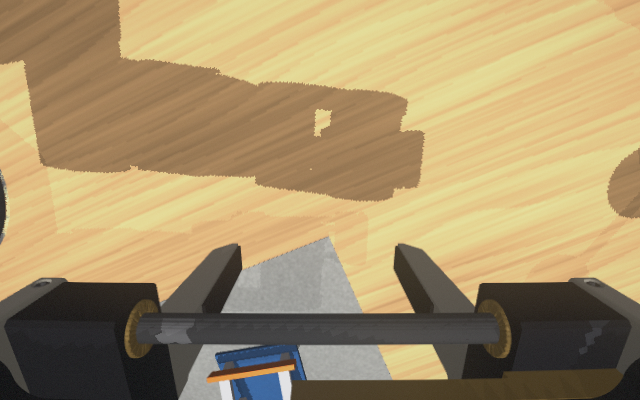

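Every key is required in each row, so nothing has moved. The picture only shows the stand behind the fingers. I'm resending the rows in full.

Request:
send_rows(motion=[{"tx":0,"ty":0,"tz":0,"twist":-0.15,"fingers":0.1},{"tx":0,"ty":0,"tz":0,"twist":-0.15,"fingers":0.1},{"tx":-28,"ty":22,"tz":0,"twist":0,"fingers":0.1},{"tx":-28,"ty":22,"tz":0,"twist":0,"fingers":0.1},{"tx":-28,"ty":22,"tz":0,"twist":0,"fingers":0.1}], force=20)

```text
time: 0.65
ee_pos: [0.2725, 0.4148, 0.2354]
tcp_rot: [0.742, 0.67, -0.0, 0.0]
wrist_force: [0.5, 0.4, -0.3]
width: 0.0579
```

Request:
send_rows(motion=[{"tx":-30,"ty":23,"tz":0,"twist":0,"fingers":0.1},{"tx":-30,"ty":23,"tz":0,"twist":0,"fingers":0.1},{"tx":-30,"ty":23,"tz":0,"twist":0,"fingers":0.1},{"tx":-30,"ty":23,"tz":0,"twist":0,"fingers":0.1},{"tx":-30,"ty":23,"tz":0,"twist":0,"fingers":0.1}])

```text
time: 1.15
ee_pos: [0.3718, 0.2536, 0.2356]
tcp_rot: [0.742, 0.67, -0.0, 0.0]
wrist_force: [0.2, 0.7, -0.4]
width: 0.042
```

Request:
send_rows(motion=[{"tx":-30,"ty":23,"tz":0,"twist":0,"fingers":0.1},{"tx":-30,"ty":23,"tz":0,"twist":0,"fingers":0.1},{"tx":-30,"ty":23,"tz":0,"twist":0,"fingers":0.1},{"tx":-30,"ty":23,"tz":0,"twist":0,"fingers":0.1},{"tx":-30,"ty":23,"tz":0,"twist":0,"fingers":0.1}])

```text
time: 1.65
ee_pos: [0.471, 0.0926, 0.2356]
tcp_rot: [0.742, 0.67, -0.0, -0.0]
wrist_force: [0.3, 0.6, 0.3]
width: 0.0422
```

Request:
send_rows(motion=[{"tx":-30,"ty":23,"tz":0,"twist":0,"fingers":0.1},{"tx":-28,"ty":20,"tz":0,"twist":0,"fingers":0.1},{"tx":-12,"ty":12,"tz":0,"twist":0,"fingers":0.1},{"tx":0,"ty":0,"tz":0,"twist":0,"fingers":0.1},{"tx":0,"ty":0,"tz":0,"twist":0,"fingers":0.1}])

```text
time: 2.15
ee_pos: [0.5176, 0.0196, 0.2354]
tcp_rot: [0.742, 0.67, -0.0, -0.0]
wrist_force: [-0.1, -0.2, -0.4]
width: 0.0419
```

```bash
python3 - <<'E'
from h import *
import pickle
s=state();print(s["ee_pos"],s["tcp_rot"],s["width"],s["time"],s["joint_pos"][5])
im=read_camera("wrist");cv2.imwrite("pics/w2.png",im[:,:,::-1]);pickle.dump(s,open("w2.pkl","wb"))
E
```

```text
[0.51764622 0.01955257 0.23536029] [ 7.42212108e-01  6.70164893e-01 -2.02621758e-04 -4.02640626e-04] 0.04188016242384576 2.15 -1.521274832076639
```

View pics/w2.png

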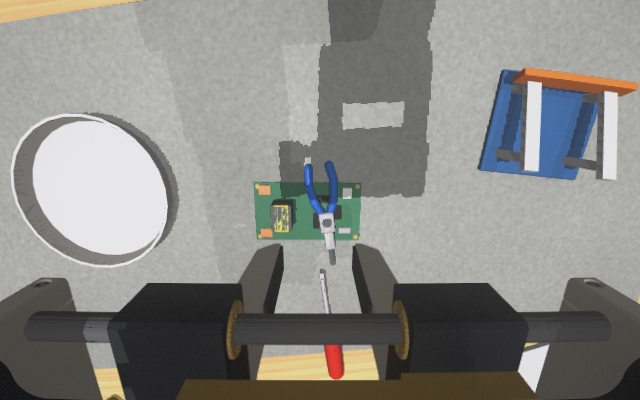

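The wrist view shows the pliers joint at about (327,222), the nose tip at (333,263) and the handle ends at (312,167) and (333,165). The transformer is at (281,216), the dish at (97,188) and the rails at (533,125) and (607,135).

```bash
python3 - <<'E'
from h import *
import pickle
s=pickle.load(open("w2.pkl","rb"))
im=cv2.imread("pics/w2.png")[:,:,::-1].copy();h=hsv(im);H,S,V=[h[...,i].astype(int) for i in range(3)]
def one(mask,box):
    x0,y0,x1,y1=box;m=np.zeros(mask.shape,bool);m[y0:y1,x0:x1]=mask[y0:y1,x0:x1];return np.concatenate([c[:,0] for c in blobs(m,8)])
Rt=Ro.from_quat(s["tcp_rot"]).as_matrix()
p=cast("wrist",[(327,222),(333,263),(312,167),(333,165)],.011,s);print(p.round(4))
b=one((H>100)&(H<130)&(S>150),(295,150,350,225));q=cast("wrist",b,.01,s);print("blue",rect(q))
g=one((S<60)&(V>120),(315,210,342,240));q=cast("wrist",g,.0145,s);print("steel",rect(q))
t,hm=p[1],(p[2]+p[3])/2;d=t-hm;print("yaw",np.arctan2(d[1],d[0]),"len",np.linalg.norm(d),"origin",hm+d*80/143)
b=one((H>40)&(H<85)&(S>70),(245,170,370,250));q=cast("wrist",b,.0025,s);print("board",rect(q))
b=one((H>20)&(H<34)&(S>120),(265,195,298,235));q=cast("wrist",b,.0305,s);print("yellow",rect(q))
b=one((S<40)&(V>200),(5,100,175,270));q=cast("wrist",cv2.convexHull(b)[:,0],.026,s);print("dish",cv2.minEnclosingCircle(np.float32(q[:,:2])))
for n,box in (("r1",(515,75,548,175)),("r2",(592,85,625,185))):
    b=one((S<40)&(V>190),box);q=cast("wrist",b,.055,s);print(n,rect(q))
E
```

```text
[[0.5686 0.027  0.011 ]
 [0.6288 0.0297 0.011 ]
 [0.4946 0.0153 0.011 ]
 [0.4947 0.0414 0.011 ]]
blue (array([523.5,  24.2]), array([65.6, 39.8]), 1.6)
steel (array([572.6,  28. ]), array([34.2, 37.5]), 84.1)
yaw 0.009674639532335005 len 0.1341457741124892 origin [0.56969304 0.02909106 0.011     ]
board (array([554.5,   1.9]), array([138.6,  78. ]), 84.1)
yellow (array([550.7, -29.2]), array([15.9, 34.1]), 83.8)
dish ((0.498622328042984, -0.26550331711769104), 0.09926259517669678)
r1 (array([469.2, 256.7]), array([96.7, 15.4]), 3.1)
r2 (array([487., 345.]), array([100.7,  15.5]), 9.0)
```

```bash
python3 -c "
import cv2;i=cv2.imread('pics/w2.png')[150:280,230:390];cv2.imwrite('pics/w2c.png',cv2.resize(i,None,fx=4.6,fy=4.6,interpolation=cv2.INTER_CUBIC))"
```

```text
(no output)
```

View pics/w2c.png

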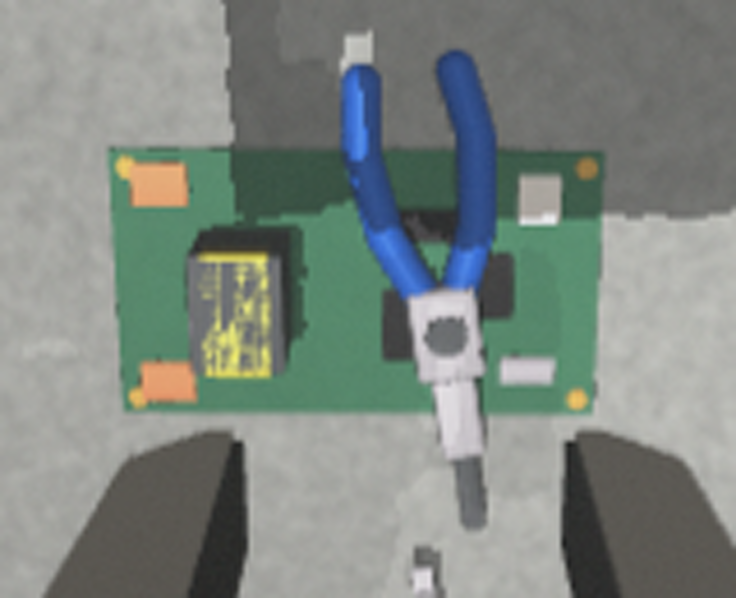

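Request:
send_rows(motion=[{"tx":0,"ty":0,"tz":0,"twist":-0.12,"fingers":0.25},{"tx":3,"ty":25,"tz":20,"twist":0,"fingers":0.25},{"tx":4,"ty":26.5,"tz":30,"twist":0,"fingers":0.25},{"tx":0,"ty":0,"tz":40,"twist":0,"fingers":0.25},{"tx":0,"ty":0,"tz":40,"twist":0,"fingers":0.25}])

```text
time: 2.7
ee_pos: [0.5694, 0.0284, 0.1045]
tcp_rot: [0.7, 0.714, 0.0, 0.0]
wrist_force: [0.2, 0.6, -0.5]
width: 0.0347
```

Request:
send_rows(motion=[{"tx":0,"ty":0,"tz":35,"twist":0,"fingers":0.25},{"tx":0,"ty":0,"tz":20,"twist":0,"fingers":0.25},{"tx":0,"ty":0,"tz":10,"twist":0,"fingers":0.25},{"tx":0,"ty":0,"tz":0,"twist":0,"fingers":0.25},{"tx":0,"ty":0,"tz":0,"twist":0,"fingers":0.25}])

```text
time: 3.2
ee_pos: [0.5699, 0.0273, 0.0417]
tcp_rot: [0.7, 0.714, 0.0, 0.001]
wrist_force: [-0.8, -0.1, 0.2]
width: 0.0349
```

Request:
send_rows(motion=[{"tx":0,"ty":0,"tz":9,"twist":0,"fingers":0.25},{"tx":0,"ty":0,"tz":8,"twist":0,"fingers":0.25},{"tx":0,"ty":0,"tz":0,"twist":0,"fingers":0.25},{"tx":0,"ty":0,"tz":0,"twist":0,"fingers":0.6},{"tx":0,"ty":0,"tz":0,"twist":0,"fingers":0.8}], force=20)

```text
time: 3.7
ee_pos: [0.5696, 0.0268, 0.0238]
tcp_rot: [0.701, 0.713, 0.0, 0.0]
wrist_force: [-0.1, 0.2, -0.2]
width: 0.0232
```

Request:
send_rows(motion=[{"tx":0,"ty":0,"tz":0,"twist":0,"fingers":1},{"tx":0,"ty":0,"tz":0,"twist":0,"fingers":1},{"tx":0,"ty":0,"tz":0,"twist":0,"fingers":1},{"tx":0,"ty":0,"tz":-5,"twist":0,"fingers":1},{"tx":0,"ty":0,"tz":-10,"twist":0,"fingers":1}])

```text
time: 4.2
ee_pos: [0.569, 0.0268, 0.0386]
tcp_rot: [0.701, 0.714, -0.0, -0.001]
wrist_force: [-1.0, -0.3, -0.5]
width: 0.0199
```

Request:
send_rows(motion=[{"tx":0,"ty":0,"tz":-20,"twist":0,"fingers":1},{"tx":0,"ty":0,"tz":-25,"twist":0,"fingers":1},{"tx":0,"ty":0,"tz":-25,"twist":0,"fingers":1},{"tx":-10,"ty":-2,"tz":-10,"twist":0,"fingers":1},{"tx":-20,"ty":-5,"tz":0,"twist":0,"fingers":1}])

```text
time: 4.7
ee_pos: [0.5637, -0.0034, 0.1205]
tcp_rot: [0.7, 0.714, 0.001, 0.001]
wrist_force: [0.2, -0.9, -1.3]
width: 0.0196
```

Request:
send_rows(motion=[{"tx":-30,"ty":-7,"tz":0,"twist":0,"fingers":1},{"tx":-30,"ty":-7,"tz":0,"twist":0,"fingers":1},{"tx":-30,"ty":-7,"tz":0,"twist":0,"fingers":1},{"tx":-30,"ty":-7,"tz":0,"twist":0,"fingers":1},{"tx":-30,"ty":-7,"tz":0,"twist":0,"fingers":1}])

```text
time: 5.2
ee_pos: [0.5298, -0.1556, 0.1185]
tcp_rot: [0.701, 0.713, -0.0, -0.0]
wrist_force: [0.6, -0.4, -0.8]
width: 0.0197
```

Request:
send_rows(motion=[{"tx":-30,"ty":-7,"tz":0,"twist":0,"fingers":1},{"tx":-30,"ty":-7,"tz":0,"twist":0,"fingers":1},{"tx":-30,"ty":-8,"tz":0,"twist":0,"fingers":1},{"tx":-20,"ty":-5,"tz":0,"twist":0,"fingers":1},{"tx":0,"ty":0,"tz":0,"twist":0,"fingers":1}])

```text
time: 5.7
ee_pos: [0.5046, -0.2669, 0.1184]
tcp_rot: [0.702, 0.713, -0.0, -0.0]
wrist_force: [-0.2, 0.9, -1.8]
width: 0.0197
```

```bash
python3 - <<'E'
from h import *
s=state();print(s["ee_pos"],s["width"],s["wrist_force"],s["time"])
w=read_camera("wrist");t=read_camera("scene")
cv2.imwrite("pics/w3.png",np.hstack([w[:,120:520],cv2.resize(t[130:330,130:330],(400,400))])[:,:,::-1])
E
```

```text
[ 0.50460963 -0.26687194  0.11841169] 0.019668651178700168 [-0.20999051  0.90119352 -1.84575739] 5.7
```

View pics/w3.png

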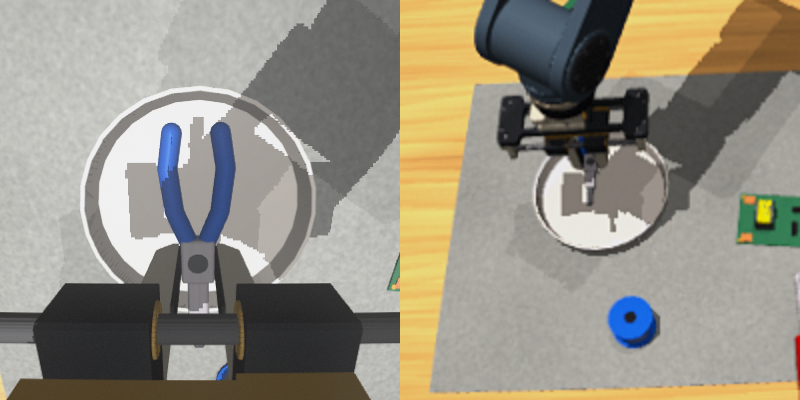

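The pliers hang level in the jaws, and the dish is centred beneath them at about (197,200) in the left half. Lowering gently.

Request:
send_rows(motion=[{"tx":0,"ty":0,"tz":20,"twist":0,"fingers":1},{"tx":0,"ty":0,"tz":30,"twist":0,"fingers":1},{"tx":0,"ty":0,"tz":20,"twist":0,"fingers":1},{"tx":0,"ty":0,"tz":10,"twist":0,"fingers":1},{"tx":0,"ty":0,"tz":5,"twist":0,"fingers":1}])

```text
time: 6.3
ee_pos: [0.5057, -0.2637, 0.033]
tcp_rot: [0.7, 0.714, -0.0, -0.001]
wrist_force: [-0.3, 0.4, -0.4]
width: 0.0198
```

Request:
send_rows(motion=[{"tx":0,"ty":0,"tz":3,"twist":0,"fingers":1},{"tx":0,"ty":0,"tz":3,"twist":0,"fingers":1},{"tx":0,"ty":0,"tz":1.5,"twist":0,"fingers":1},{"tx":0,"ty":0,"tz":0,"twist":0,"fingers":1},{"tx":0,"ty":0,"tz":0,"twist":0,"fingers":1}])

```text
time: 6.8
ee_pos: [0.5059, -0.2645, 0.0265]
tcp_rot: [0.701, 0.713, 0.0, 0.0]
wrist_force: [0.1, 0.7, -1.8]
width: 0.0199
```

Request:
send_rows(motion=[{"tx":0,"ty":0,"tz":1.5,"twist":0,"fingers":1},{"tx":0,"ty":0,"tz":0,"twist":0,"fingers":1},{"tx":0,"ty":0,"tz":0,"twist":0,"fingers":0.3},{"tx":0,"ty":0,"tz":0,"twist":0,"fingers":0.1},{"tx":0,"ty":0,"tz":0,"twist":0,"fingers":0.1}])

```text
time: 7.3
ee_pos: [0.5058, -0.2644, 0.0246]
tcp_rot: [0.701, 0.714, -0.0, -0.0]
wrist_force: [-0.1, 0.4, 0.4]
width: 0.0389
```

Request:
send_rows(motion=[{"tx":0,"ty":0,"tz":0,"twist":0,"fingers":0.1},{"tx":0,"ty":0,"tz":0,"twist":0,"fingers":0.1},{"tx":0,"ty":0,"tz":-15,"twist":0,"fingers":0.1},{"tx":0,"ty":0,"tz":-35,"twist":0,"fingers":0.1},{"tx":0,"ty":0,"tz":-45,"twist":0,"fingers":0.1}])

```text
time: 7.8
ee_pos: [0.505, -0.2639, 0.1205]
tcp_rot: [0.701, 0.714, -0.0, -0.001]
wrist_force: [0.6, -1.1, -0.2]
width: 0.0422
```

Request:
send_rows(motion=[{"tx":0,"ty":0,"tz":-30,"twist":0.12,"fingers":-0.2},{"tx":25,"ty":-3,"tz":-20,"twist":0,"fingers":-0.2},{"tx":30,"ty":-4,"tz":-20,"twist":0,"fingers":-0.2},{"tx":30,"ty":-4,"tz":0,"twist":0,"fingers":-0.2},{"tx":35,"ty":-4,"tz":0,"twist":0,"fingers":-0.2}])

```text
time: 8.3
ee_pos: [0.5031, -0.1428, 0.1914]
tcp_rot: [0.742, 0.67, 0.001, 0.001]
wrist_force: [-0.6, 0.2, -0.4]
width: 0.0558
```

Request:
send_rows(motion=[{"tx":35,"ty":-4,"tz":0,"twist":0,"fingers":-0.2},{"tx":35,"ty":-5,"tz":0,"twist":0,"fingers":-0.2},{"tx":30,"ty":-4,"tz":0,"twist":0,"fingers":-0.2},{"tx":12,"ty":-1,"tz":0,"twist":0,"fingers":-0.2},{"tx":0,"ty":0,"tz":0,"twist":0,"fingers":-0.2}])

```text
time: 8.8
ee_pos: [0.5006, -0.0298, 0.1904]
tcp_rot: [0.742, 0.671, 0.0, 0.0]
wrist_force: [-0.6, -0.4, -0.0]
width: 0.0557
```

```bash
python3 - <<'E'
from h import *
s=state();print(s["ee_pos"],s["tcp_rot"],s["width"],s["time"])
w=read_camera("wrist");t=read_camera("top")
cv2.imwrite("pics/w4.png",np.hstack([w,np.pad(cv2.resize(t[140:235,365:465],(160,152)),((0,248),(0,0),(0,0)))])[:,:,::-1])
h=hsv(w);H,S,V=[h[...,i].astype(int) for i in range(3)]
def allb(m,box):
    x0,y0,x1,y1=box;q=np.zeros(m.shape,bool);q[y0:y1,x0:x1]=m[y0:y1,x0:x1];return np.concatenate([c[:,0] for c in blobs(q,15)])
b=allb((H>40)&(H<85)&(S>70),(200,100,560,300));print("board",b.min(0),b.max(0),rect(cast("wrist",b,.0025,s)))
b=allb((H>20)&(H<34)&(S>120),(270,120,370,270));print("yellow",b.min(0),b.max(0),rect(cast("wrist",b,.0305,s)))
E
```

```text
[ 0.50058234 -0.02979278  0.19040399] [7.41504245e-01 6.70948045e-01 2.49350504e-04 3.37173626e-04] 0.055652340012137896 8.8
board [290 201] [408 261] (array([553.9,   1.8]), array([138.5,  77. ]), 84.2)
yellow [314 226] [330 234] (array([537.4, -28.5]), array([17.5,  9.4]), 84.2)
```

View pics/w4.png

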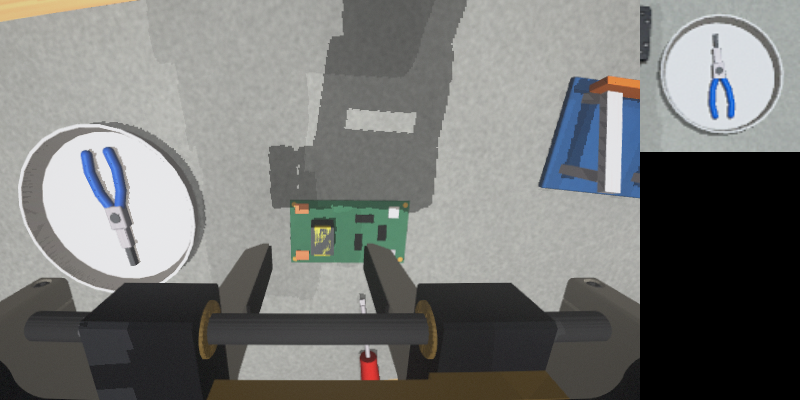

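The pliers lie flat and centred in the dish (top inset), and the board hasn't moved. Next I'll grip the transformer with the jaws along board y, so the board can pivot in the pads.

Request:
send_rows(motion=[{"tx":2.5,"ty":25,"tz":20,"twist":0,"fingers":-0.1},{"tx":2.5,"ty":25,"tz":35,"twist":0,"fingers":-0.1},{"tx":0,"ty":0,"tz":40,"twist":0,"fingers":-0.1},{"tx":0,"ty":0,"tz":25,"twist":0,"fingers":-0.1},{"tx":0,"ty":0,"tz":0,"twist":0,"fingers":-0.1}])

```text
time: 9.4
ee_pos: [0.5489, -0.0319, 0.0666]
tcp_rot: [0.743, 0.67, -0.002, -0.002]
wrist_force: [-0.6, 0.4, 0.4]
width: 0.0513
```

Request:
send_rows(motion=[{"tx":0,"ty":0,"tz":20,"twist":0,"fingers":-0.1},{"tx":0,"ty":0,"tz":16,"twist":0,"fingers":-0.1},{"tx":0,"ty":0,"tz":8,"twist":0,"fingers":-0.1},{"tx":0,"ty":0,"tz":0,"twist":0,"fingers":-0.1},{"tx":0,"ty":0,"tz":0,"twist":0,"fingers":-0.1}])

```text
time: 9.9
ee_pos: [0.5514, -0.0312, 0.0268]
tcp_rot: [0.742, 0.67, 0.0, 0.001]
wrist_force: [0.7, -0.6, 0.5]
width: 0.0511
```

Request:
send_rows(motion=[{"tx":0,"ty":0,"tz":0,"twist":0,"fingers":0.4},{"tx":0,"ty":0,"tz":0,"twist":0,"fingers":0.6},{"tx":0,"ty":0,"tz":0,"twist":0,"fingers":1},{"tx":0,"ty":0,"tz":0,"twist":0,"fingers":1},{"tx":0,"ty":0,"tz":0,"twist":0,"fingers":1}], force=25)

```text
time: 10.4
ee_pos: [0.5509, -0.0307, 0.0259]
tcp_rot: [0.742, 0.67, 0.0, 0.0]
wrist_force: [-1.1, 0.8, 4.3]
width: 0.0257
```

Request:
send_rows(motion=[{"tx":0,"ty":0,"tz":-5,"twist":0,"fingers":1},{"tx":0,"ty":0,"tz":-15,"twist":0,"fingers":1},{"tx":0,"ty":0,"tz":-25,"twist":0,"fingers":1},{"tx":0,"ty":0,"tz":-30,"twist":0,"fingers":1},{"tx":0,"ty":0,"tz":-25,"twist":0,"fingers":1}])

```text
time: 10.9
ee_pos: [0.5509, -0.0308, 0.1281]
tcp_rot: [0.742, 0.67, 0.0, 0.0]
wrist_force: [0.3, -0.2, -1.4]
width: 0.0259
```

Request:
send_rows(motion=[{"tx":0,"ty":0,"tz":-5,"twist":0.05,"fingers":1},{"tx":0,"ty":0,"tz":0,"twist":0.047,"fingers":1},{"tx":10,"ty":-5,"tz":0,"twist":0,"fingers":1},{"tx":20,"ty":-10,"tz":0,"twist":0,"fingers":1},{"tx":28,"ty":-15,"tz":0,"twist":0,"fingers":1}])

```text
time: 11.4
ee_pos: [0.5324, 0.0326, 0.131]
tcp_rot: [0.774, 0.633, 0.0, 0.0]
wrist_force: [-0.5, 0.2, -1.6]
width: 0.0257
```

Request:
send_rows(motion=[{"tx":28,"ty":-15,"tz":0,"twist":0,"fingers":1},{"tx":28,"ty":-15,"tz":0,"twist":0,"fingers":1},{"tx":28,"ty":-15,"tz":0,"twist":0,"fingers":1},{"tx":28,"ty":-15,"tz":0,"twist":0,"fingers":1},{"tx":28,"ty":-15,"tz":0,"twist":0,"fingers":1}])

```text
time: 11.9
ee_pos: [0.4858, 0.1858, 0.131]
tcp_rot: [0.773, 0.634, -0.0, -0.0]
wrist_force: [1.3, 0.1, -2.1]
width: 0.0258
```

Request:
send_rows(motion=[{"tx":28,"ty":-15,"tz":0,"twist":0,"fingers":1},{"tx":28,"ty":-15,"tz":0,"twist":0,"fingers":1},{"tx":18,"ty":-9,"tz":0,"twist":0,"fingers":1},{"tx":8,"ty":-3,"tz":0,"twist":0,"fingers":1},{"tx":0,"ty":0,"tz":0,"twist":0,"fingers":1}])

```text
time: 12.4
ee_pos: [0.4615, 0.2735, 0.1308]
tcp_rot: [0.773, 0.634, -0.0, -0.0]
wrist_force: [0.4, 0.2, -1.4]
width: 0.0258
```

```bash
python3 - <<'E'
from h import *
s=state();print(s["ee_pos"],s["tcp_rot"],s["width"],s["wrist_force"],s["time"])
w=read_camera("wrist");t=read_camera("scene")
cv2.imwrite("pics/w5.png",np.hstack([w[:,120:520],cv2.resize(t[150:270,340:460],(400,400))])[:,:,::-1])
E
```

```text
[0.46146436 0.27352641 0.13079902] [ 7.73048236e-01  6.34347242e-01 -1.09876422e-05 -3.29830024e-07] 0.025777868671499362 [ 0.3967774   0.15736797 -1.42099706] 12.4
```

View pics/w5.png

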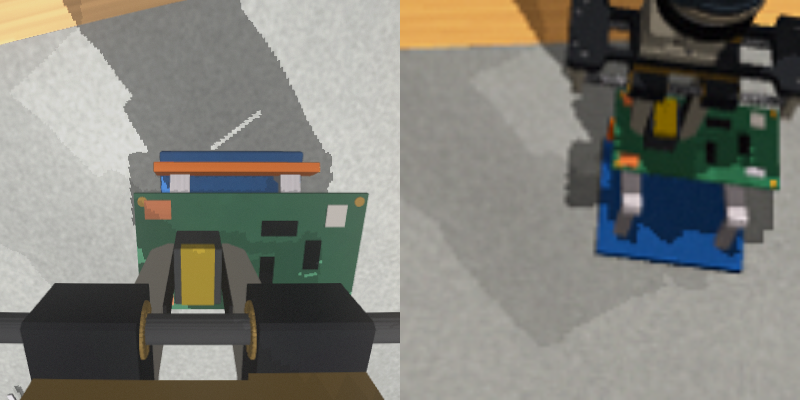

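Board held level and parallel to the lip. Lip at rows 163-173, board near edge at row 193. A numeric check of lip against board follows.

```bash
python3 - <<'E'
from h import *
s=state();L=cast("wrist",[(275,163),(439,163)],.047,s);B=cast("wrist",[(254,194),(488,194)],.107,s)
yd=(L[1]-L[0])[:2];print(L.round(4),"len",np.linalg.norm(yd),"yaw",-np.arctan2(yd[0],yd[1]))
print(B.round(4),np.linalg.norm(B[1]-B[0]))
yd/=np.linalg.norm(yd);xd=np.array([yd[1],-yd[0]])
d=B.mean(0)[:2]-L.mean(0)[:2];print("board edge mid rel lip outer-top mid: along bed x",d@xd,"y",d@yd)
E
```

```text
[[0.408  0.2496 0.047 ]
 [0.433  0.3737 0.047 ]] len 0.12663658098748545 yaw -0.19839549484969501
[[0.4162 0.2432 0.107 ]
 [0.4436 0.3789 0.107 ]] 0.13842991839873175
board edge mid rel lip outer-top mid: along bed x 0.00933774969263008 y 0.001220929571114537
```

Request:
send_rows(motion=[{"tx":0,"ty":0,"tz":10,"twist":0,"fingers":1},{"tx":0,"ty":0,"tz":14,"twist":0,"fingers":1},{"tx":0,"ty":0,"tz":8,"twist":0,"fingers":1},{"tx":0,"ty":0,"tz":3,"twist":0,"fingers":1},{"tx":0,"ty":0,"tz":0,"twist":0,"fingers":1}])

```text
time: 13.0
ee_pos: [0.4617, 0.2725, 0.0949]
tcp_rot: [0.774, 0.633, -0.001, -0.0]
wrist_force: [0.8, 0.5, -2.0]
width: 0.026
```

Request:
send_rows(motion=[{"tx":0,"ty":0,"tz":0,"twist":0,"fingers":1},{"tx":0,"ty":0,"tz":1.5,"twist":0,"fingers":1},{"tx":0,"ty":0,"tz":1.5,"twist":0,"fingers":1},{"tx":0,"ty":0,"tz":1.5,"twist":0,"fingers":1},{"tx":0,"ty":0,"tz":1.5,"twist":0,"fingers":1}], force=8)

```text
time: 13.5
ee_pos: [0.4616, 0.2729, 0.0897]
tcp_rot: [0.774, 0.633, -0.0, -0.0]
wrist_force: [-5.4, 1.2, 0.9]
width: 0.0262
```

Request:
send_rows(motion=[{"tx":0,"ty":0,"tz":1.5,"twist":0,"fingers":1},{"tx":0,"ty":0,"tz":1.5,"twist":0,"fingers":1},{"tx":0,"ty":0,"tz":1.5,"twist":0,"fingers":1},{"tx":0,"ty":0,"tz":0,"twist":0,"fingers":1},{"tx":0,"ty":0,"tz":0,"twist":0,"fingers":1}])

```text
time: 14.0
ee_pos: [0.4622, 0.2727, 0.0851]
tcp_rot: [0.774, 0.633, 0.0, 0.0]
wrist_force: [-0.0, 0.5, -0.7]
width: 0.0259
```

```bash
python3 - <<'E'
from h import *
s=state();print(s["ee_pos"],s["tcp_rot"],s["width"],s["wrist_force"],s["moment"],s["time"])
w=read_camera("wrist");t=read_camera("scene")
cv2.imwrite("pics/w6.png",np.hstack([w[:,120:520],cv2.resize(t[150:270,340:460],(400,400))])[:,:,::-1])
E
```

```text
[0.46219073 0.27271119 0.08506443] [7.73772415e-01 6.33463640e-01 1.91707157e-04 1.75848332e-04] 0.025866780035933665 [-0.0159319   0.4801633  -0.67021077] [ 0.01266393  0.14474018 -0.01115427] 14.0
```

View pics/w6.png

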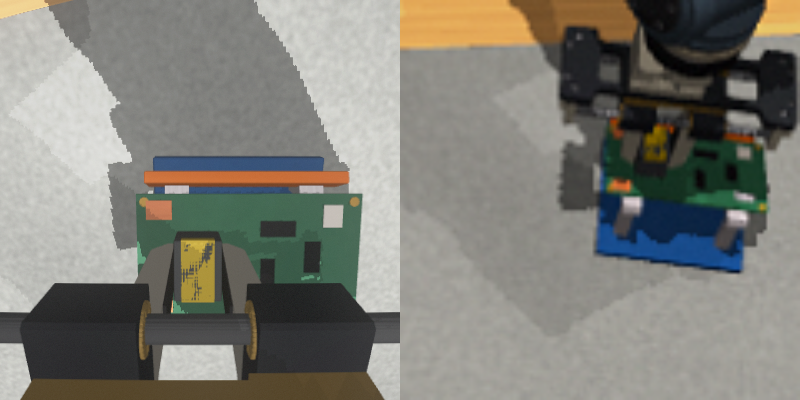

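The board is pivoting in the pads: its near edge has dropped clear of the lip (row 193 against 184) and the forces are low. I'll keep lowering.

Request:
send_rows(motion=[{"tx":0,"ty":0,"tz":1.5,"twist":0,"fingers":1},{"tx":0,"ty":0,"tz":1.5,"twist":0,"fingers":1},{"tx":0,"ty":0,"tz":1,"twist":0,"fingers":1},{"tx":0,"ty":0,"tz":0,"twist":0,"fingers":1},{"tx":0,"ty":0,"tz":0,"twist":0,"fingers":1}])

```text
time: 14.6
ee_pos: [0.462, 0.2728, 0.0811]
tcp_rot: [0.774, 0.633, 0.0, 0.0]
wrist_force: [-0.2, -0.8, -1.2]
width: 0.0259
```

Request:
send_rows(motion=[{"tx":0,"ty":0,"tz":1,"twist":0,"fingers":1},{"tx":0,"ty":0,"tz":1,"twist":0,"fingers":1},{"tx":0,"ty":0,"tz":0,"twist":0,"fingers":1},{"tx":0,"ty":0,"tz":0,"twist":0,"fingers":1},{"tx":0,"ty":0,"tz":0,"twist":0,"fingers":1}])

```text
time: 15.1
ee_pos: [0.462, 0.2727, 0.0791]
tcp_rot: [0.774, 0.633, 0.0, 0.0]
wrist_force: [-0.7, 0.0, -1.4]
width: 0.026
```

Request:
send_rows(motion=[{"tx":0,"ty":0,"tz":1,"twist":0,"fingers":1},{"tx":0,"ty":0,"tz":1,"twist":0,"fingers":1},{"tx":0,"ty":0,"tz":0,"twist":0,"fingers":1},{"tx":0,"ty":0,"tz":0,"twist":0,"fingers":1},{"tx":0,"ty":0,"tz":0,"twist":0,"fingers":1}])

```text
time: 15.6
ee_pos: [0.4622, 0.2727, 0.0776]
tcp_rot: [0.774, 0.633, 0.0, 0.0]
wrist_force: [-1.9, -0.8, 5.6]
width: 0.026
```

```bash
python3 - <<'E'
from h import *
s=state();print(s["ee_pos"],s["width"],s["wrist_force"],s["moment"],s["time"])
w=read_camera("wrist");t=read_camera("scene")
cv2.imwrite("pics/w7.png",np.hstack([w[:,120:520],cv2.resize(t[150:270,340:460],(400,400))])[:,:,::-1])
E
```

```text
[0.46218112 0.27272637 0.07762414] 0.026033906022919422 [-1.89875028 -0.79362741  5.60141837] [-0.34157701  0.38425491  0.03839336] 15.6
```

View pics/w7.png

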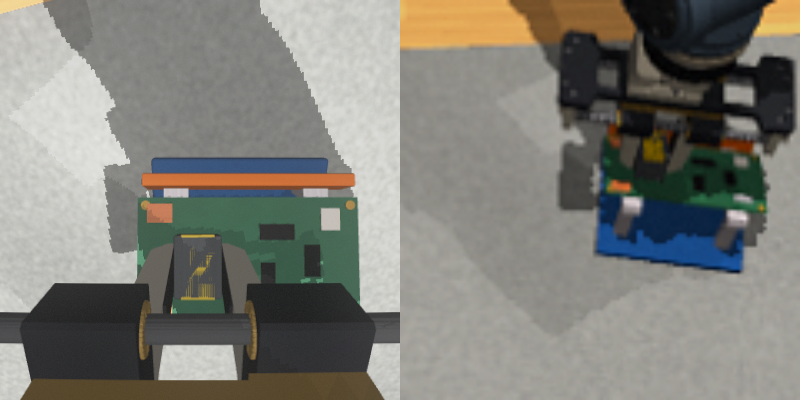

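Board seated: the force has risen to about 5.6 N and a gap of roughly 6 mm to the lip remains. Drag it down-slope toward the lip.

Request:
send_rows(motion=[{"tx":0,"ty":0,"tz":-0.5,"twist":0,"fingers":1},{"tx":0,"ty":-1.5,"tz":0.5,"twist":0,"fingers":1},{"tx":0,"ty":-1.5,"tz":0.5,"twist":0,"fingers":1},{"tx":0,"ty":0,"tz":0,"twist":0,"fingers":1},{"tx":0,"ty":0,"tz":0,"twist":0,"fingers":1}])

```text
time: 16.2
ee_pos: [0.4589, 0.2734, 0.0765]
tcp_rot: [0.774, 0.633, -0.0, -0.0]
wrist_force: [0.3, -0.4, -1.3]
width: 0.026
```

Request:
send_rows(motion=[{"tx":0,"ty":-1,"tz":0.4,"twist":0,"fingers":1},{"tx":0,"ty":-1,"tz":0.4,"twist":0,"fingers":1},{"tx":0,"ty":0,"tz":0,"twist":0,"fingers":1},{"tx":0,"ty":0,"tz":0,"twist":0,"fingers":1},{"tx":0,"ty":0,"tz":0,"twist":0,"fingers":1}])

```text
time: 16.7
ee_pos: [0.4571, 0.2738, 0.0758]
tcp_rot: [0.774, 0.633, 0.0, 0.0]
wrist_force: [0.7, 0.1, -2.0]
width: 0.0257
```

```bash
python3 - <<'E'
from h import *
s=state();print(s["ee_pos"],s["width"],s["wrist_force"],s["moment"],s["time"])
w=read_camera("wrist");cv2.imwrite("pics/w8.png",w[:,:,::-1])
h=hsv(w);H,S,V=[h[...,i].astype(int) for i in range(3)]
for c in (300,340,380,420):
    o=[r for r in range(140,215) if 5<H[r,c]<20 and S[r,c]>150];g=[r for r in range(150,260) if 40<H[r,c]<90 and S[r,c]>70]
    print(c,o[0],o[-1],g[0])
    a=cast("wrist",[(c,o[0]-.5)],.0465,s)[0];b=cast("wrist",[(c,g[0]-.5)],.0405,s)[0]
    print("edge bed-horizontal from lip inner face foot:",((b-a)[:2]@[.98,-.198])*1000-11.6)
E
```

```text
[0.4570522  0.2737585  0.07584603] 0.025732553081405703 [ 0.72453161  0.07457527 -2.0196763 ] [-0.04945848  0.03900721  0.06620974] 16.7
300 183 195 198
edge bed-horizontal from lip inner face foot: -0.6824151001650876
340 183 196 198
edge bed-horizontal from lip inner face foot: -0.6803173297478491
380 183 196 198
edge bed-horizontal from lip inner face foot: -0.669441099470232
420 183 196 198
edge bed-horizontal from lip inner face foot: -0.6496102842380278
```

Request:
send_rows(motion=[{"tx":0,"ty":-0.5,"tz":0.7,"twist":0,"fingers":1},{"tx":0,"ty":-0.5,"tz":0.7,"twist":0,"fingers":1},{"tx":0,"ty":0,"tz":0,"twist":0,"fingers":1},{"tx":0,"ty":0,"tz":0,"twist":0,"fingers":1},{"tx":0,"ty":0,"tz":0,"twist":0,"fingers":1}])

```text
time: 17.25
ee_pos: [0.4569, 0.2739, 0.0754]
tcp_rot: [0.774, 0.634, 0.001, 0.001]
wrist_force: [-0.0, -5.0, 8.1]
width: 0.0259
```

The board is pressed on the rails (8 N) and at the lip. Ease off and release.

Request:
send_rows(motion=[{"tx":0,"ty":0,"tz":-0.5,"twist":0,"fingers":1},{"tx":0,"ty":0,"tz":0,"twist":0,"fingers":0.35},{"tx":0,"ty":0,"tz":0,"twist":0,"fingers":0.2},{"tx":0,"ty":0,"tz":0,"twist":0,"fingers":0},{"tx":0,"ty":0,"tz":0,"twist":0,"fingers":0}])

```text
time: 17.75
ee_pos: [0.4559, 0.274, 0.0748]
tcp_rot: [0.774, 0.633, -0.0, -0.0]
wrist_force: [0.7, 0.1, 0.2]
width: 0.0451
```

Request:
send_rows(motion=[{"tx":0,"ty":0,"tz":0,"twist":0,"fingers":0},{"tx":0,"ty":0,"tz":-10,"twist":0,"fingers":0},{"tx":0,"ty":0,"tz":-30,"twist":0,"fingers":0},{"tx":0,"ty":0,"tz":-45,"twist":0,"fingers":0},{"tx":0,"ty":0,"tz":-45,"twist":0,"fingers":0}])

```text
time: 18.25
ee_pos: [0.4556, 0.2738, 0.207]
tcp_rot: [0.774, 0.633, -0.0, -0.0]
wrist_force: [0.4, 0.8, 0.5]
width: 0.0464
```

Request:
send_rows(motion=[{"tx":-20,"ty":0,"tz":0,"twist":0,"fingers":0},{"tx":-40,"ty":0,"tz":0,"twist":0,"fingers":0},{"tx":-40,"ty":-20,"tz":0,"twist":0,"fingers":0},{"tx":-20,"ty":-10,"tz":0,"twist":0,"fingers":0},{"tx":0,"ty":0,"tz":0,"twist":0,"fingers":0}])

```text
time: 18.75
ee_pos: [0.4015, 0.1607, 0.2057]
tcp_rot: [0.774, 0.633, -0.0, 0.0]
wrist_force: [0.3, 0.4, -0.2]
width: 0.0466
```

```bash
python3 - <<'E'
from h import *
s=state();print(s["ee_pos"],s["wrist_force"],s["time"])
w=read_camera("wrist");t=read_camera("top")
cv2.imwrite("pics/w9.png",np.vstack([np.hstack([w[:,240:],cv2.resize(t[150:240,150:240],(400,400))]),cv2.resize(t[60:240,140:500],(400,200))[:,:].repeat(1,0) if 0 else np.hstack([cv2.resize(t[60:240,140:500],(400,200)),np.zeros((200,400,3),np.uint8)])])[:,:,::-1])
h=hsv(w);H,S,V=[h[...,i].astype(int) for i in range(3)]
b=np.concatenate([c[:,0] for c in blobs((H>40)&(H<85)&(S>70),100)])
print("board@z.054",rect(cast("wrist",b,.054,s)))
h=hsv(t);H,S,V=[h[...,i].astype(int) for i in range(3)]
m=(H>40)&(H<85)&(S>90);q=np.zeros(m.shape,bool);q[150:240,150:245]=m[150:240,150:245]
print("top board",[rect(cast("top",c[:,0],.054)) for c in blobs(q,40)])
E
```

```text
[0.40152503 0.16067896 0.20565685] [ 0.32025741  0.39284193 -0.18524327] 18.75
board@z.054 (array([468.9, 306.6]), array([151.5,  84.5]), 78.5)
top board []
```

View pics/w9.png

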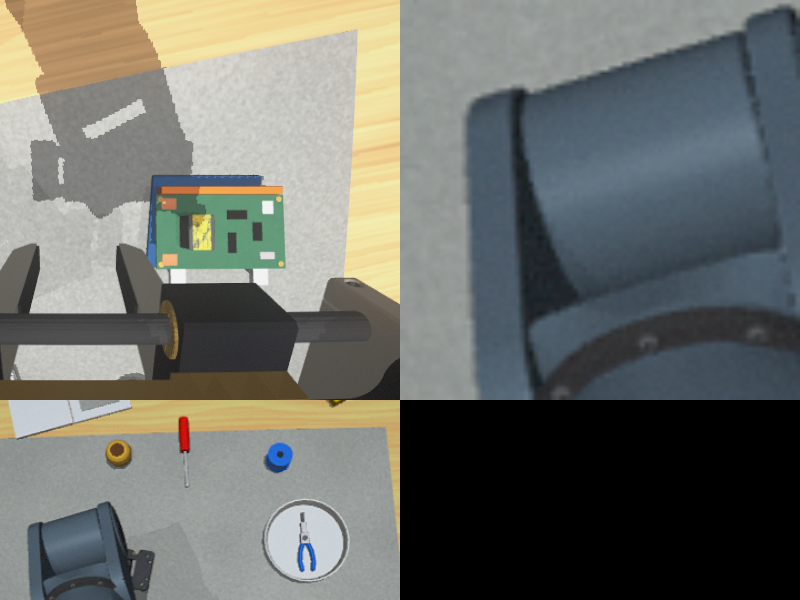

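The board lies component side up, parallel to the lip and centred on it: lip columns 160–283, board 155–285, lower edge at the lip. The pliers are in the dish, and the cleaner, reel and screwdriver haven't moved. One last tilt check, from edge lengths at the expected heights, before handing in.

```bash
python3 - <<'E'
from h import *
s=state()
lo=cast("wrist",[(395,194.5),(523,194.5)],.0405,s);hi=cast("wrist",[(397,268.5),(525.5,268)],.0675,s)
print("low,high edge mm",np.linalg.norm(lo[1]-lo[0])*1e3,np.linalg.norm(hi[1]-hi[0])*1e3)
d=hi.mean(0)-lo.mean(0);print("x span along slope",np.linalg.norm(d)*1e3,"centre",(hi.mean(0)+lo.mean(0))/2)
sign_off()
E
```

```text
low,high edge mm 140.37373661210032 139.53539092924976
x span along slope 79.19400045288106 centre [0.46839991 0.30622626 0.054     ]
the job is handed in; nothing more can be done
```

I put the pliers in the dish first, then set the board on the sloped stand against the orange lip. I handed the job in at about 19 s of the 54 s allowed. No verdict was given.

- **Pliers:** I gripped them by the joint block and set them down near the centre of the dish. The last top view shows them lying flat and released.
- **Board:** I lifted it by the transformer and lowered it so it pivoted in the pads onto the rails. I then slid it to the lip, pressed it down (about 8 N) and released it.
- **Board check:** Taking the heights a seated board should have, its edges measure 140.4 and 139.5 mm (nominal 140) and its width 79.2 mm (nominal 80). That fits a board lying flat on both rails. It is parallel to the lip, and its centre is within about 3 mm of the target.
- **Bystanders:** The tip cleaner, solder reel and screwdriver look undisturbed by eye in the last top view. I did not measure them.

**Failed or weak checks:** The first set of move calls was refused because some row keys were missing, and nothing moved. In the last top view the arm hid the board, so its final position comes from the wrist camera alone.

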